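# Change the grater box from slicing to coarse grating

## Task

Change the grater box over to coarse grating: pull the slicing plate out by its upright end tab and lay it flat on the chopping board, then push the coarse plate, the one with the big round teeth, in under the sprung bar clip until it is fully home against the end stop. Leave the fine plate, the salt shaker and the lemon where they are.

Things in the scene. Friction and masses are not known exactly. Their poses are not given: they have to be found in the camera images.
- grater_box: White catch tray, 172 x 90 x 72 mm, with a grey frame on top; fixed. Origin on the worktop under the middle of a plate that is home; x points from the open mouth (robot side, x = -58 mm), where plates go in and out, to the bar clip at the far end. Plates lie on a level bed 62 mm above the worktop, between side rails 10 mm high, 76 mm apart, that flare over the last 25 mm at the mouth.
- plate_home (a point): Point on the bed, 62 mm above the worktop: a plate is home when its origin is here and its axes are parallel to these (x into the clip, z up). The end stop is a rib 69.5 mm ahead of it, so that a plate pushed against the stop is 1 mm past this point.
- bar_clip (a joint): Steel sprung bar clip, 56 mm wide, on a pin 81 mm ahead of plate_home; value in rad grows as it rises: 0 shut on the empty bed, 0.04 resting on a plate, 0.12 on a plate's crest. A plate pushed flat along the bed lifts the clip with its own leading edge (push of 8 to 18 N); the nose then drops behind the crest and holds the plate. Pulling a plate out takes about 10 N.
- clip_nose (a point): Lowest point of the clip's round nose (radius 4 mm), mid-width, 43.5 mm ahead of plate_home; it moves with the clip and presses down with 4 to 6 N. In front of it a lip flares up at 30 degrees and ends 24 mm ahead of plate_home, 12 mm above the bed; shut, the nose is 2.5 mm above the bed; the clip's thumb tab stands highest, 85 mm over the worktop.
- chopping_board: Wooden board, 186 x 310 x 22 mm, fixed. Origin under its centre, x along its short side, away from the robot, y along its long side to the left. The two spare plates lie on its right two thirds, tabs towards the robot; the left third (middle at about y = +98 mm) is empty.
- slicing_plate: Steel plate with one long slanted slot and a blade; at the start home in the grater box under the clip. All three plates are loose, 134 x 72 mm (x, y), 4 mm thick, 50 to 120 g; origin under the centre, z up, x towards the leading edge.
- slicing_tab (a point): Middle of the slicing plate's upright tab, 60.5 mm behind the plate's origin and 17 mm above its underside. Each plate has such a black tab at its -x end: 10 mm thick along x, 40 mm wide along y, its top 30 mm above the underside. Pinch it from above, the fingers closing along the plate's x.
- coarse_plate: Plate of the same outline with five rows of big round teeth (9 mm), the one to fit; at the start on the chopping board, in either of the two places. Axes as for the slicing plate.
- coarse_tab (a point): Middle of the coarse plate's upright tab, placed and sized as on the slicing plate.
- coarse_edge (a point): Tip of the coarse plate's leading edge, 68.4 mm ahead of its origin, at its underside. The edge is a ramp that rises from 1.2 mm at the tip to a crest 7 mm above the underside, 51 to 54 mm ahead of the origin, and falls to the 4 mm plate at 46 mm. The same on all plates.
- fine_plate: Plate of the same outline with close rows of tiny teeth (3 mm); on the chopping board, to be left there.
- salt_shaker: Salt shaker, 44 mm across, 90 mm high, standing on the worktop to the left of the grater box; origin under its centre. To be left.
- lemon: Lemon, 78 x 55 x 56 mm, on the worktop between the board and the grater box, towards the window; origin under its centre. To be left.
Not all that is in view belongs to the job. What is shaped like the coarse_plate but red is not meant.

How it is judged:
By the outcome, as a careful person would: the job done as asked, in the order asked, and still so for the second after the job is handed in, with the robot touching nothing.
It also fails if it takes over 54 s, if anything falls off the work surface, if the arm or the gripper's body presses on something with over 40 N, if the wrist force passes 120 N, or if a joint passes its speed limit or range.

## Robot

A 7-joint arm with a two-finger parallel gripper is mounted at the origin on the work surface; the furniture and walls round the work are solid. World frame = base frame: x ahead of the robot, y to its left, z up, the work surface at z = 0. Lengths are in m, angles in rad, forces in N, time in s.
With the tool pointing down it reaches from about 0.4 to 0.85 m from the base axis. Payload 4.5 kg.
Tool frame: the origin (TCP) lies where the fingers leave the gripper's body, on its centre line; the fingertips stand 64 mm ahead of it and the grasp point (between the pads) lies 45 mm ahead of it; z points along the fingers, y is the line along which they close (so a half turn about z gives the same grasp; the last joint's range is limited). The gripper opens to 88 mm and grips with 3 to 60 N. Pads are 18 mm wide; open, the fingers measure 123 mm over their backs; the gripper's body (75 mm by 187 mm) begins 45 mm behind the grasp point.
Start: joints at [1.171, 0.689, -0.195, 1.565, 0.157, 0.902, -0.215], TCP at [0.263, -0.567, 0.303] pointing down, gripper open.
Joint ranges: [-3.01, 3.01], [-0.46, 2.08], [-1.47, 1.51], [0.13, 2.56], [-1, 4.14], [0.04, 2.09], [-2.66, 2.66]. Speed limits (rad/s): [2.57, 2.57, 3.14, 3.14, 3.14, 3.14, 3.14].

## Interface

Orientations are given as a unit quaternion [x, y, z, w].
In Python, from plant import r gives the robot as it stands.
- The arm moves only by the tool play_rows, never from a script. Its arguments are lists of equal length, an entry for each row: "translation": the shift along the tool's x, y, z in m, a list of three; "delta_rot": the turn, a rotation vector about the tool's x, y, z in degrees, a list of three; "grip": the opening, from -1 (shut) to 1 (fully open). In form: {"translation": [[x, y, z], ...], "delta_rot": [[rx, ry, rz], ...], "grip": [grip, ...]}. A call has 1 to 20 rows; each row shifts and turns the commanded pose from where the row before left it, along the tool's axes as they then stand; what a row does not reach is not made up. A row lasts 1/8 s, in which the tool goes at most 62.5 mm and 10.7 degrees, less where a joint would pass 70% of its speed; a pose out of reach is approached as far as the arm can. A call with a gripper value outside its range is refused whole. The fingers move at their own pace and stop on an object; "squeeze" is the grip in N (left out, the last holds). Time passes only in rows, so rows that do not move let the fingers close. It gives the time, the measured TCP pose, the force, the opening and the grip force at its end, in the units of the state.
- r.get_state(): the state, without advancing time (a new reading comes with each control period).
- r.snapshot(name): name is "side" or "top"; returns the picture (384x512x3 uint8, blue, green, red); there is no depth.
- r.get_calibration(name): a dict with "intrinsics" (3x3 intrinsics, pixels), "k1" (the pictures are not rectified: a ray, as slopes to the right and down, at radius r is drawn at 1 + k1 r^2 times it, then the intrinsics apply), "eye" and "rotation" of the camera in the world. Camera axes: x right, y up, looking along -z (the intrinsics and any distortion apply to the point x, -y, -z); pixel columns grow to the right and rows downward; lengths in m; the calibration is good to about 2 mm. A picture is of the moment at which its call begins. get_calibration takes no time and is no camera call.
- r.finish_job(): hands the job in; it is judged then, once.
Trained networks look in the newest picture that a camera, given by its name, has taken for a name from the list of things; names that differ only in an ending like _2 or _b are one class to them, and where a whole thing is asked for, a point or a joint stands for the part that bears it (a point fixed in the world has none). Each returns a list of dicts, best first, with "confidence" (0 to 1); they miss things now and then, are a little off and sometimes report something else, mostly with a low value. They report only what shows in the picture. A call takes as long as a camera call. They do not tell look-alikes from the thing itself.
- r.look_for(camera, target): "point" ([x, y, z] in m, in world coordinates, good to about 4 mm: the middle of the surface that is visible of it).
- r.silhouettes(camera, target): "pixels" (384x512 bool, what is visible of it).
The state is a dict: "clock": time; "q": joint angles; "qd": joint speeds; "joint_torque": joint torques, N m; "tool_pos": TCP position; "eef_rot": TCP orientation; "contact_force": force on the tool from outside, world axes, zero at the start; "moment": the same for the moment, N m; "opening": opening from 0.0 (shut) to 1.0 (fully open); "finger_force": force on a finger pad.
Only numpy, scipy, OpenCV 4.12 (cv2) and the standard library are available. Lean on these libraries where they do the work, as an engineer would, in place of code of your own. Each camera call takes 0.05 s, during which the arm holds its last target. There are 200 camera calls.

## Working session

There is one attempt and no reset: what is moved stays moved. The work goes in short steps, Python scripts to look and compute and a tool call to move; the robot and the scene stay as the last step left them, time stands still between calls to the robot, and variables do not carry over. Pictures are saved under pics/ and viewed, at most 10 in all, crops included, and the job is handed in when it is done.

Besides the shell and the picture viewer there is one more tool, called after ">>>" as name(argument=value, ...), one argument or row to a line, values as JSON. play_rows: Moves the arm, as the interface text tells. Its arguments: {"type":"object","properties":{"translation":{"type":"array","items":{"type":"array","items":{"type":"number"}}},"delta_rot":{"type":"array","items":{"type":"array","items":{"type":"number"}}},"grip":{"type":"array","items":{"type":"number"}},"squeeze":{"type":"number"}},"required":["translation","delta_rot","grip"]}

```bash
mkdir -p pics; ls; cat > h.py <<'E'
import numpy as np, cv2
from plant import r
from scipy.optimize import least_squares
from scipy.spatial.transform import Rotation as R
C={n:r.get_calibration(n) for n in("side","top")}
def Rm(c):
    a=np.array(c["rotation"],float)
    return a if a.shape==(3,3) else R.from_quat(a).as_matrix()
def proj(n,P):
    c=C[n];p=(np.atleast_2d(P)-c["eye"])@Rm(c)
    s=np.c_[p[:,0],-p[:,1]]/(-p[:,2:3]); s=s*(1+c["k1"]*(s**2).sum(1,keepdims=True))
    K=np.array(c["intrinsics"]);return s@K[:2,:2].T+K[:2,2]
def ray(n,uv):
    c=C[n];K=np.array(c["intrinsics"]);d=np.linalg.solve(K[:2,:2],(np.atleast_2d(uv)-K[:2,2]).T).T
    s=d.copy()
    for _ in range(20): s=d/(1+c["k1"]*(s**2).sum(1,keepdims=True))
    v=np.c_[s[:,0],-s[:,1],-np.ones(len(s))]@Rm(c).T
    return np.array(c["eye"]),v
def atz(n,uv,z):
    e,v=ray(n,uv);return e+v*((z-e[2])/v[:,2:3])
def tri(a,b):
    P=[]
    for u,w in zip(np.atleast_2d(a),np.atleast_2d(b)):
        P.append(least_squares(lambda X:np.r_[proj("side",X)[0]-u,proj("top",X)[0]-w],atz("top",w,.05)[0]).x)
    return np.array(P)
E
python3 - <<'E'
from h import *
for n in C:
    print(n,{k:np.round(v,3).tolist() for k,v in C[n].items()})
    cv2.imwrite(f"pics/{n}0.png",r.snapshot(n))
    for t in["slicing_plate","slicing_tab","coarse_plate","coarse_tab","fine_plate","grater_box","chopping_board","bar_clip","salt_shaker","lemon"]:
        for d in r.look_for(n,t): print(n,t,np.round(d["point"],3),round(d["confidence"],2))
s=r.get_state();print({k:np.round(v,3).tolist() for k,v in s.items()})
E
```

```text
pics
side {'intrinsics': [[461.116, 0.0, 255.561], [0.0, 461.116, 191.032], [0.0, 0.0, 1.0]], 'k1': -0.157, 'eye': [-0.712, 0.288, 0.878], 'rotation': [-0.271, 0.376, 0.705, -0.537]}
side slicing_plate [0.525 0.164 0.067] 0.94
side slicing_plate [0.55  0.197 0.055] 0.27
side slicing_plate [ 0.59  -0.067  0.039] 0.16
side slicing_tab [0.527 0.162 0.069] 0.75
side slicing_tab [0.609 0.201 0.073] 0.39
side slicing_tab [0.555 0.194 0.05 ] 0.2
side coarse_plate [ 0.179 -0.35   0.006] 0.91
side coarse_tab [ 0.182 -0.343  0.002] 0.97
side fine_plate [ 0.412 -0.346  0.023] 0.94
side fine_plate [0.609 0.205 0.074] 0.2
side grater_box [0.552 0.194 0.053] 0.81
side chopping_board [ 0.347 -0.334  0.016] 0.75
side bar_clip [0.61  0.2   0.071] 0.55
side salt_shaker [0.446 0.311 0.048] 0.82
side lemon [ 0.59  -0.069  0.041] 0.82
top {'intrinsics': [[457.57, 0.0, 258.289], [0.0, 457.57, 194.684], [0.0, 0.0, 1.0]], 'k1': -0.094, 'eye': [0.338, -0.044, 1.503], 'rotation': [-0.013, 0.014, 0.716, -0.697]}
top slicing_plate [0.536 0.161 0.067] 0.65
top slicing_tab [0.532 0.165 0.065] 0.72
top slicing_tab
[... 175 characters left out ...]
0.606 0.2   0.07 ] 0.26
top fine_plate [ 0.411 -0.341  0.03 ] 0.56
top grater_box [0.604 0.196 0.067] 0.85
top chopping_board [ 0.479 -0.209  0.018] 0.63
top bar_clip [0.605 0.197 0.074] 0.69
top salt_shaker [ 0.48  -0.208  0.02 ] 0.72
top salt_shaker [0.464 0.3   0.073] 0.71
top lemon [ 0.605 -0.073  0.048] 0.53
{'clock': 1.1, 'q': [1.171, 0.689, -0.195, 1.565, 0.157, 0.903, -0.215], 'qd': [0.002, 0.0, 0.0, -0.001, -0.003, 0.001, -0.001], 'joint_torque': [0.0, -52.751, -1.267, -15.375, -0.052, -0.001, 0.0], 'tool_pos': [0.263, -0.567, 0.303], 'eef_rot': [0.977, 0.215, 0.0, 0.0], 'contact_force': [-0.714, 0.417, 0.07], 'moment': [-0.009, -0.016, 0.001], 'finger_force': 0.0, 'opening': 0.997}
```

View pics/side0.png

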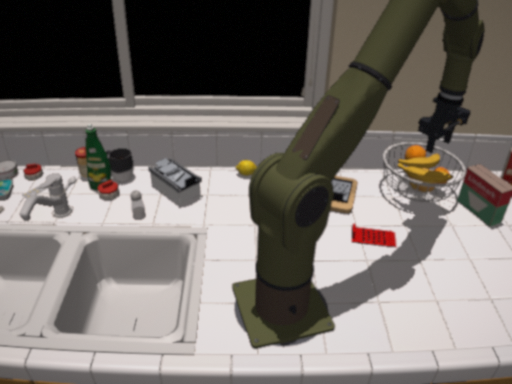

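View pics/top0.png

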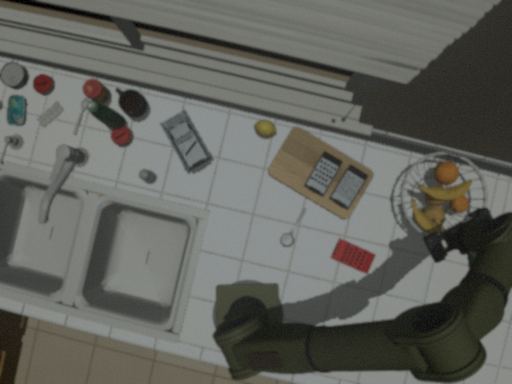

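The side view shows the grater box at about (175,180), and the arm hides most of the board. In the top view the box is at (187,140), the board at (320,172), the coarse plate at (323,172), the fine plate at (349,186) and the red decoy at (353,256). Next I'll make enlarged crops with the silhouettes.

```bash
cat > fit.py <<'E'
from h import *
def best(n,t,near=None):
    L=r.silhouettes(n,t)
    return [(d["confidence"],d["pixels"]) for d in L]
E
python3 - <<'E'
from h import *
t=r.snapshot("top");s=r.snapshot("side")
a=cv2.resize(t[105:180,155:218],None,fx=5.5,fy=5.5,interpolation=cv2.INTER_CUBIC)
b=cv2.resize(s[150:215,140:210],None,fx=5.5,fy=5.5,interpolation=cv2.INTER_CUBIC)
c=cv2.resize(t[120:222,262:380],None,fx=3.5,fy=3.5,interpolation=cv2.INTER_CUBIC)
im=np.zeros((600,800,3),np.uint8)
im[:a.shape[0],:a.shape[1]]=a   # 412x346
im[:b.shape[0],360:360+b.shape[1]]=b[:,:440]
cv2.imwrite("pics/c1.png",im[:412])
cv2.imwrite("pics/c2.png",cv2.resize(t[120:222,262:380],None,fx=5.5,fy=5.5,interpolation=cv2.INTER_CUBIC))
for n in C:
  for k in["grater_box","slicing_plate","slicing_tab","coarse_plate","fine_plate","chopping_board","salt_shaker","lemon"]:
    for d in r.silhouettes(n,k)[:2]:
        m=d["pixels"].astype(np.uint8);ct,_=cv2.findContours(m,0,2)
        if ct:
            q=max(ct,key=cv2.contourArea);x=cv2.minAreaRect(q)
            print(n,k,round(d["confidence"],2),m.sum(),np.round(cv2.boxPoints(x),1).tolist(),np.round(x[1],1))
E
```

```text
side grater_box 0.72 1106 [[142.39999389648438, 177.0], [162.60000610351562, 149.5], [207.89999389648438, 182.89999389648438], [187.6999969482422, 210.39999389648438]] [56.3 34.2]
side grater_box 0.58 330 [[126.69999694824219, 193.10000610351562], [139.8000030517578, 189.3000030517578], [147.39999389648438, 215.89999389648438], [134.3000030517578, 219.60000610351562]] [27.6 13.6]
side slicing_plate 0.73 438 [[160.0, 173.1999969482422], [172.5, 158.1999969482422], [199.8000030517578, 181.0], [187.39999389648438, 196.0]] [35.6 19.5]
side slicing_tab 0.16 217 [[155.0, 164.0], [164.5, 154.5], [177.5, 167.5], [168.0, 177.0]] [18.4 13.4]
side fine_plate 0.73 339 [[328.1000061035156, 197.5], [333.20001220703125, 177.10000610351562], [351.3999938964844, 181.60000610351562], [346.20001220703125, 202.10000610351562]] [18.7 21.1]
side fine_plate 0.35 326 [[128.5, 191.8000030517578], [141.60000610351562, 189.60000610351562], [146.1999969482422, 217.0], [133.0, 219.1999969482422]] [27.8 13.3]
side chopping_board 0.89 357 [[330.8999938964844, 210.0], [337.1000061035156, 175.6999969482422], [357.39
[... 1190 characters left out ...]
.3000030517578]] [23.2 41.5]
top fine_plate 0.26 149 [[138.0, 174.0], [146.0, 166.0], [156.5, 176.5], [148.5, 184.5]] [14.8 11.3]
top chopping_board 0.55 3382 [[265.3999938964844, 172.3000030517578], [294.6000061035156, 123.5999984741211], [375.20001220703125, 171.89999389648438], [346.0, 220.60000610351562]] [94.  56.8]
top salt_shaker 0.49 170 [[137.5, 173.5], [146.5, 164.5], [157.0, 175.0], [148.0, 184.0]] [14.8 12.7]
top lemon 0.61 283 [[255.0, 120.0], [276.0, 120.0], [276.0, 136.0], [255.0, 136.0]] [16. 21.]
top lemon 0.34 973 [[158.3000030517578, 123.0], [184.8000030517578, 107.80000305175781], [212.1999969482422, 155.8000030517578], [185.6999969482422, 170.89999389648438]] [55.2 30.5]
```

View pics/c1.png

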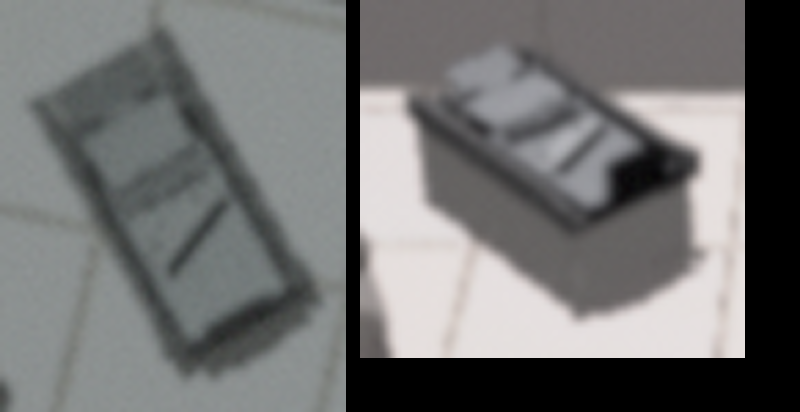

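View pics/c2.png

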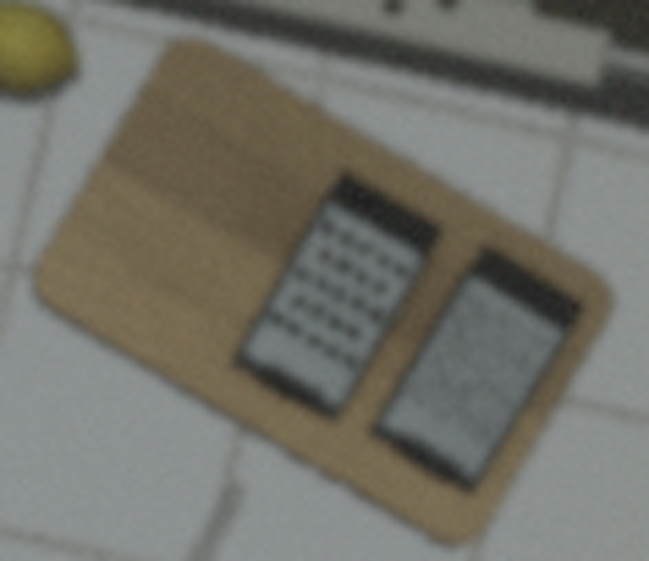

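The crops show the slicing plate in the box with its slanted slot. Its black tab is at the mouth, about (197,168) in the top image. On the board the left plate, with sparse big teeth, is the coarse one, about (323,173), with its tab end at the lower left. The right plate, with fine texture, is the fine one. Next I compute positions.

```bash
python3 - <<'E'
from h import *
f=lambda p,o:(np.array(p,float)+.5)/5.5-.5+o
T=f([(36,102),(183,372),(318,297),(158,30)],[155,105])
S=f([(50,98),(218,228),(338,158)],[140,150])
P=tri(S,T[:3]);print("box corners tri FL,NL,NR\n",P.round(4))
print("at z.072 top\n",atz("top",T,.072).round(4)); print("side\n",atz("side",S,.072).round(4))
# box silhouette-free fit: frame rect 172x90 at z=.072 x in[-58,114]
L=np.array([[.114,.045],[-.058,.045],[-.058,-.045],[.114,-.045]])
def W(p,l,z): c,s=np.cos(p[2]),np.sin(p[2]); return np.c_[l@np.array([[c,s],[-s,c]])+p[:2],np.full(len(l),z)]
g=least_squares(lambda p:np.r_[(proj("top",W(p,L,.072))-T).ravel(),(proj("side",W(p,L[:3],.072))-S).ravel()],[.56,.18,.5])
print("box fit",g.x.round(4),np.degrees(g.x[2]),g.fun.round(1))
# tab in top & side : top-face middle
tabT=f([[245,340]],[155,105]);print("tab pred top",W(g.x,np.array([[-.0605,0]]),.092),"proj",proj("top",W(g.x,np.array([[-.0605,0]]),.092)),"seen~",tabT, "side",proj("side",W(g.x,np.array([[-.0605,0]]),.092)), "seen",f([[278,165]],[140,150]))
for nm,box in(("coarse",[[303.4,185.8],[324.2,149.1],[344.7,160.8],[324,197.4]]),("fine",[[327.8,198.9],[348.2,162.7],[368.5,174.2],[348.1,210.3]]),("board",[[265.4,172.3],[294.6,123.6],[375.2,171.9],[346,220.6]])):
    q=atz("top",box,.025 if nm!="board" else .022);print(nm,q.mean(0).round(4),"yaw",np.degrees(np.arctan2(*(q[1]-q[0])[1::-1])).round(1),np.degrees(np.arctan2(*(q[2]-q[3])[1::-1])).round(1),np.linalg.norm(q[1]-q[0]).round(4),np.linalg.norm(q[2]-q[1]).round(4))
for nm,c in(("coarse",[(345,175),(437,232),(337,412),(235,360)]),("fine",[(487,248),(580,303),(472,490),(375,430)])):
    q=atz("top",f(c,[262,120]),.026);print(nm,"corners",q.mean(0).round(4),np.degrees(np.arctan2(*(q[0]-q[3])[1::-1])).round(1),np.degrees(np.arctan2(*(q[1]-q[2])[1::-1])).round(1))
print(r.get_state()["clock"])
E
```

```text
box corners tri FL,NL,NR
 [[0.6267 0.255  0.0661]
 [0.4681 0.1741 0.0631]
 [0.5085 0.0961 0.0717]]
at z.072 top
 [[0.6256 0.2544 0.072 ]
 [0.4671 0.1721 0.072 ]
 [0.508  0.0939 0.072 ]
 [0.6653 0.1831 0.072 ]]
side
 [[0.6166 0.2546 0.072 ]
 [0.4554 0.1759 0.072 ]
 [0.509  0.0982 0.072 ]]
box fit [0.5404 0.1628 0.492 ] 28.190217520455352 [-0.6  1.9 -0.9 -0.3 -0.6 -0.8  1.9  0.9 -0.6 -0.4 -0.3 -2.3  0.7 -0.4]
tab pred top [[0.48711871 0.13420804 0.092     ]] proj [[198.94180524 164.90878153]] seen~ [[199.13636364 166.40909091]] side [[190.64102787 178.2283588 ]] seen [[190.13636364 179.59090909]]
coarse [ 0.4563 -0.2628  0.025 ] yaw -31.3 -31.4 0.1378 0.0768
fine [ 0.4112 -0.3399  0.025 ] yaw -31.3 -31.6 0.1358 0.0761
board [ 0.4609 -0.2513  0.022 ] yaw -32.4 -33.1 0.1861 0.307
coarse corners [ 0.4566 -0.2595  0.026 ] -32.5 -30.9
fine corners [ 0.4114 -0.3411  0.026 ] -33.5 -32.1
2.0
```

```bash
cat >> h.py <<'E'
import json,math
def state():
    s=r.get_state();M=R.from_quat(s["eef_rot"]).as_matrix()
    return s,np.array(s["tool_pos"]),math.degrees(math.atan2(M[1,1],M[0,1])),M
def rows(goals,p=None,yaw=None):
    """goals: list of (xyz,yaw of tool y [deg],n). Prints tool-frame rows (tool straight down), rounded."""
    if p is None: _,p,yaw,_=state()
    p=np.array(p,float);T=[];D=[]
    for g,gy,n in goals:
        for i in range(n,0,-1):
            a=math.radians(yaw);y=np.array([math.cos(a),math.sin(a),0]);z=np.array([0,0,-1.]);x=np.cross(y,z)
            d=(np.array(g)-p)/i; t=np.round([d@x,d@y,d@z],4); w=round((gy-yaw)/i,1)
            p=p+t[0]*x+t[1]*y+t[2]*z; yaw+=w; T.append(t.tolist());D.append([0,0,-w])
    print(len(T),json.dumps({"translation":T,"delta_rot":D}).replace(" ",""),p.round(4),yaw)
E
python3 - <<'E'
from h import *
s,p,y,M=state();print(p,y,M.round(3).tolist())
rows([((.487,.134,.25),28.4,14),((.487,.134,.19),28.4,2)])
E
```

```text
[ 0.26272501 -0.56710556  0.30273581] -65.14420971553348 [[0.907, 0.42, 0.0], [0.42, -0.907, -0.0], [0.0, 0.0, -1.0]]
16 {"translation":[[0.0356,-0.0387,0.0038],[0.0399,-0.0343,0.0038],[0.0436,-0.0294,0.0038],[0.0467,-0.0241,0.0038],[0.0492,-0.0185,0.0038],[0.051,-0.0126,0.0037],[0.0522,-0.0066,0.0038],[0.0526,-0.0005,0.0037],[0.0523,0.0057,0.0038],[0.0512,0.0117,0.0037],[0.0496,0.0175,0.0038],[0.0472,0.0232,0.0037],[0.0442,0.0285,0.0038],[0.0405,0.0334,0.0037],[0.0,0.0,0.03],[0.0,0.0,0.03]],"delta_rot":[[0,0,-6.7],[0,0,-6.7],[0,0,-6.7],[0,0,-6.7],[0,0,-6.7],[0,0,-6.7],[0,0,-6.7],[0,0,-6.7],[0,0,-6.7],[0,0,-6.6],[0,0,-6.7],[0,0,-6.6],[0,0,-6.7],[0,0,-6.6],[0,0,-0.0],[0,0,-0.0]]} [0.487 0.134 0.19 ] 28.35579028446653
```

>>> play_rows(
  translation=[
    [0.0356,-0.0387,0.0038],
    [0.0399,-0.0343,0.0038],
    [0.0436,-0.0294,0.0038],
    [0.0467,-0.0241,0.0038],
    [0.0492,-0.0185,0.0038],
    [0.051,-0.0126,0.0037],
    [0.0522,-0.0066,0.0038],
    [0.0526,-0.0005,0.0037],
    [0.0523,0.0057,0.0038],
    [0.0512,0.0117,0.0037],
    [0.0496,0.0175,0.0038],
    [0.0472,0.0232,0.0037],
    [0.0442,0.0285,0.0038],
    [0.0405,0.0334,0.0037],
    [0,0,0.03],
    [0,0,0.03],
  ],
  delta_rot=[
    [0,0,-6.7],
    [0,0,-6.7],
    [0,0,-6.7],
    [0,0,-6.7],
    [0,0,-6.7],
    [0,0,-6.7],
    [0,0,-6.7],
    [0,0,-6.7],
    [0,0,-6.7],
    [0,0,-6.6],
    [0,0,-6.7],
    [0,0,-6.6],
    [0,0,-6.7],
    [0,0,-6.6],
    [0,0,0],
    [0,0,0],
  ],
  grip=[0.2,0.2,0.2,0.2,0.2,0.2,0.2,0.2,0.2,0.2,0.2,0.2,0.2,0.2,0.2,0.2],
  squeeze=30,
)

```text
clock: 4.0
tool_pos: [0.4876, 0.1348, 0.1895]
eef_rot: [0.512, 0.859, 0.001, 0.0]
contact_force: [0.0, 0.2, -0.0]
opening: 0.6
finger_force: 0.0
```

```bash
python3 - <<'E'
from h import *
s,p,y,M=state();print(s["clock"],p.round(4),round(y,2),np.round(s["q"],2),s["opening"])
t=r.snapshot("top");sd=r.snapshot("side")
def crop(im,x,y,w,h,f): return cv2.resize(im[y:y+h,x:x+w],None,fx=f,fy=f,interpolation=cv2.INTER_CUBIC)
a=crop(sd,120,90,130,130,3);b=crop(sd,285,150,100,100,4);c=crop(t,150,95,90,90,3)
im=np.zeros((600,800,3),np.uint8);im[:390,:390]=a;im[:400,395:795]=b
cv2.imwrite("pics/d1.png",im[:400])
for n in C:
  for k in["coarse_plate","fine_plate","chopping_board"]:
    for d in r.silhouettes(n,k)[:2]:
        m=d["pixels"].astype(np.uint8);ct,_=cv2.findContours(m,0,2)
        q=max(ct,key=cv2.contourArea);x=cv2.minAreaRect(q)
        print(n,k,round(d["confidence"],2),np.round(cv2.boxPoints(x),1).tolist(),np.round(x[1],1))
  for d in r.look_for(n,"coarse_tab")[:2]: print(n,d)
E
```

```text
4.0 [0.4876 0.1348 0.1895] 28.41 [-0.1   0.75 -0.42  2.02  0.62  0.51 -0.48] 0.5998130038418217
side coarse_plate 0.75 [[348.29998779296875, 241.39999389648438], [351.3999938964844, 222.60000610351562], [398.79998779296875, 230.5], [395.6000061035156, 249.3000030517578]] [48.  19.1]
side fine_plate 0.76 [[327.79998779296875, 198.8000030517578], [331.70001220703125, 177.1999969482422], [352.29998779296875, 181.0], [348.3999938964844, 202.5]] [20.9 21.9]
side fine_plate 0.47 [[143.3000030517578, 173.0], [167.0, 152.3000030517578], [201.5, 192.10000610351562], [177.8000030517578, 212.6999969482422]] [52.6 31.4]
side chopping_board 0.75 [[330.6000061035156, 206.39999389648438], [352.0, 178.6999969482422], [365.3999938964844, 189.0], [344.0, 216.6999969482422]] [16.9 35. ]
side {'point': [0.1808, -0.3444, 0.0055], 'confidence': 0.81}
top coarse_plate 0.96 [[329.1000061035156, 257.8999938964844], [338.29998779296875, 237.39999389648438], [376.1000061035156, 254.39999389648438], [366.8999938964844, 274.8999938964844]] [41.4 22.5]
top coarse_plate 0.44 [[303.5, 185.39999389648438], [323.79998779296875, 149.8000030517578], [343.70001220703125, 161.10000610351562], [323.29998779296875, 196.6999969482422]] [22.8 41.1]
top fine_plate 0.57 [[328.0, 198.6999969482422], [348.70001220703125, 162.8000030517578], [368.3999938964844, 174.1999969482422], [347.6000061035156, 210.10000610351562]] [22.7 41.5]
top chopping_board 0.6 [[264.3999938964844, 172.39999389648438], [294.6000061035156, 122.0], [376.20001220703125, 170.89999389648438], [346.0, 221.39999389648438]] [95.2 58.8]
top {'point': [0.1811, -0.3485, 0.0042], 'confidence': 0.64}
top {'point': [0.457, -0.2568, 0.0258], 'confidence': 0.56}
```

View pics/d1.png

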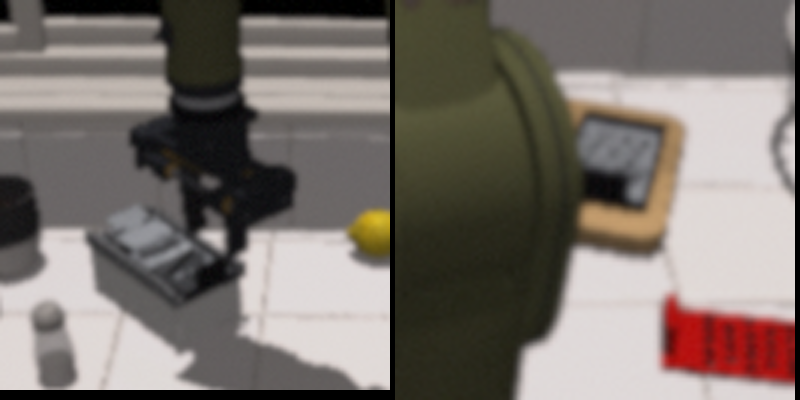

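The side crop shows the fingers straddling the tab at the box mouth, around (212,262) in the crop. I descend and pinch.

>>> play_rows(
  translation=[
    [0,0,0.02],
    [0,0,0.02],
    [0,0,0.0175],
    [0,0,0],
    [0,0,0],
    [0,0,0],
    [0,0,0],
    [0,0,0],
  ],
  delta_rot=[
    [0,0,0],
    [0,0,0],
    [0,0,0],
    [0,0,0],
    [0,0,0],
    [0,0,0],
    [0,0,0],
    [0,0,0],
  ],
  grip=[0.2,0.2,0.2,0.2,-1,-1,-1,-1],
)

```text
clock: 5.5
tool_pos: [0.4902, 0.1361, 0.1334]
eef_rot: [0.512, 0.859, 0.004, 0.002]
contact_force: [6.8, 4.0, -1.8]
opening: 0.172
finger_force: 4.1
```

>>> play_rows(
  translation=[
    [0,0,0],
    [0,0,0],
    [0,0,0],
  ],
  delta_rot=[
    [0,0,0],
    [0,0,0],
    [0,0,0],
  ],
  grip=[-1,-1,-1],
)

```text
clock: 5.88
tool_pos: [0.4906, 0.1363, 0.1333]
eef_rot: [0.512, 0.859, 0.004, 0.002]
contact_force: [7.3, 3.0, -3.6]
opening: 0.109
finger_force: 30.0
```

>>> play_rows(
  translation=[
    [0,-0.008,0],
    [0,-0.008,0],
    [0,-0.008,0],
    [0,-0.008,0],
    [0,-0.01,0],
    [0,-0.014,0],
    [0,-0.014,0],
    [0,0,0],
  ],
  delta_rot=[
    [0,0,0],
    [0,0,0],
    [0,0,0],
    [0,0,0],
    [0,0,0],
    [0,0,0],
    [0,0,0],
    [0,0,0],
  ],
  grip=[-1,-1,-1,-1,-1,-1,-1,-1],
)

```text
clock: 6.88
tool_pos: [0.4228, 0.0991, 0.1325]
eef_rot: [0.512, 0.859, -0.003, -0.001]
contact_force: [-2.3, -0.2, 5.0]
opening: 0.107
finger_force: 30.2
```

```bash
python3 - <<'E'
from h import *
s,p,y,M=state();print(s["clock"],p.round(4),round(y,2),M[:,2].round(3),np.round(s["contact_force"],1),s["moment"],s["opening"])
sd=r.snapshot("side")
cv2.imwrite("pics/e1.png",cv2.resize(sd[110:240,110:270],None,fx=4,fy=4,interpolation=cv2.INTER_CUBIC))
E
```

```text
6.875 [0.4228 0.0991 0.1325] 28.36 [-0.004 -0.004 -1.   ] [-2.3 -0.2  5. ] [0.02397035 0.07041691 0.05689867] 0.10679753929961934
```

View pics/e1.png

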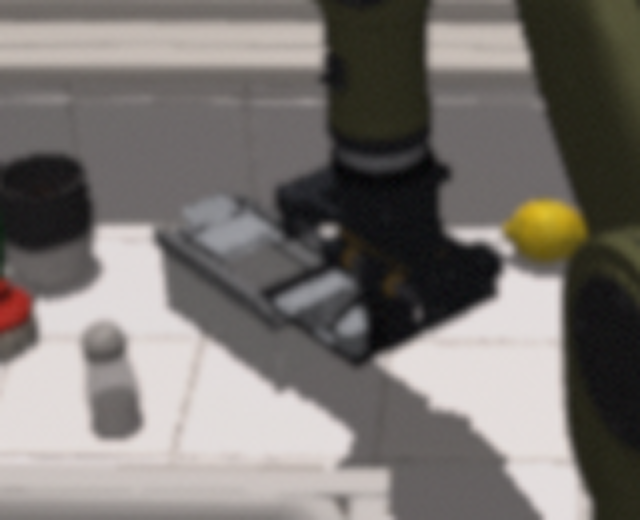

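The side view shows the slicing plate drawn back past the clip, held by its tab, with its leading part still on the bed. I lift it and carry it to the board.

```bash
python3 - <<'E'
from h import *
rows([((.423,.099,.24),28.4,3),((.4617,-.1359,.24),-32,7),((.4617,-.1359,.12),-32,4)])
E
```

```text
14 {"translation":[[-0.0001,-0.0002,-0.0359],[-0.0,-0.0001,-0.0358],[-0.0001,-0.0002,-0.0359],[-0.0322,-0.0111,0.0],[-0.0334,-0.0061,0.0],[-0.034,-0.0011,0.0],[-0.0338,0.004,0.0],[-0.0328,0.009,0.0],[-0.031,0.0139,0.0],[-0.0285,0.0184,0.0],[-0.0,0.0,0.03],[-0.0,0.0,0.03],[-0.0,0.0,0.03],[-0.0,0.0,0.03]],"delta_rot":[[0,0,-0.0],[0,0,-0.0],[0,0,-0.0],[0,0,8.6],[0,0,8.6],[0,0,8.6],[0,0,8.6],[0,0,8.7],[0,0,8.6],[0,0,8.7],[0,0,-0.0],[0,0,-0.0],[0,0,-0.0],[0,0,-0.0]]} [ 0.4617 -0.1359  0.12  ] -32.04330205841946
```

>>> play_rows(
  translation=[
    [0,0,-0.036],
    [0,0,-0.036],
    [0,0,-0.036],
    [-0.0322,-0.0111,0],
    [-0.0334,-0.0061,0],
    [-0.034,-0.0011,0],
    [-0.0338,0.004,0],
    [-0.0328,0.009,0],
    [-0.031,0.0139,0],
    [-0.0285,0.0184,0],
    [0,0,0.03],
    [0,0,0.03],
    [0,0,0.03],
    [0,0,0.03],
    [0,0,0],
    [0,0,0],
  ],
  delta_rot=[
    [0,0,0],
    [0,0,0],
    [0,0,0],
    [0,0,8.6],
    [0,0,8.6],
    [0,0,8.6],
    [0,0,8.6],
    [0,0,8.7],
    [0,0,8.6],
    [0,0,8.7],
    [0,0,0],
    [0,0,0],
    [0,0,0],
    [0,0,0],
    [0,0,0],
    [0,0,0],
  ],
  grip=[-1,-1,-1,-1,-1,-1,-1,-1,-1,-1,-1,-1,-1,-1,-1,-1],
)

```text
clock: 8.93
tool_pos: [0.464, -0.1341, 0.1209]
eef_rot: [0.875, 0.484, -0.0, -0.0]
contact_force: [0.8, -0.2, -1.0]
opening: 0.11
finger_force: 30.0
```

```bash
python3 - <<'E'
from h import *
s,p,y,M=state();print(s["clock"],p.round(4),round(y,2),M[:,2].round(3),np.round(s["contact_force"],1),s["opening"])
t=r.snapshot("top")
cv2.imwrite("pics/f1.png",cv2.resize(t[110:225,255:385],None,fx=5,fy=5,interpolation=cv2.INTER_CUBIC))
E
```

```text
8.925 [ 0.464  -0.1341  0.1209] -32.06 [-0.001  0.    -1.   ] [ 0.8 -0.2 -1. ] 0.10983585208103601
```

View pics/f1.png

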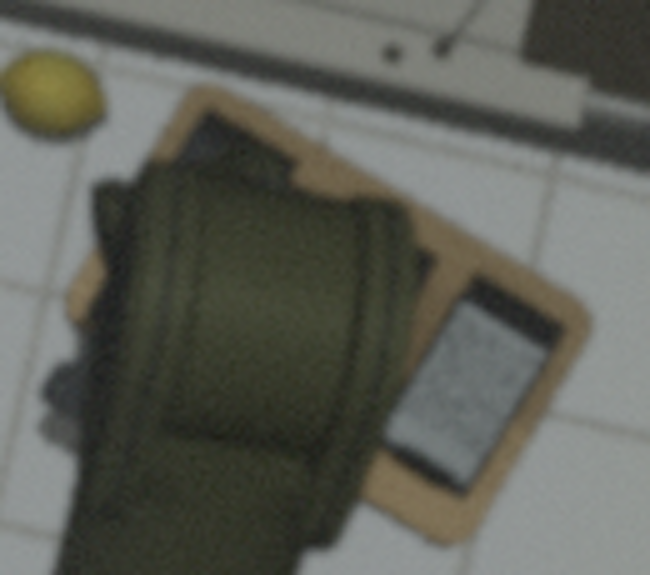

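The top view shows the plate over the left third of the board. Its leading edge is at about (250,140) in the crop, inside the board outline and clear of the coarse plate. I lower it.

>>> play_rows(
  translation=[
    [0,0,0.014],
    [0,0,0.01],
    [0,0,0.004],
    [0,0,0],
  ],
  delta_rot=[
    [0,0,0],
    [0,0,0],
    [0,0,0],
    [0,0,0],
  ],
  grip=[-1,-1,-1,-1],
)

```text
clock: 9.48
tool_pos: [0.4638, -0.134, 0.0926]
eef_rot: [0.875, 0.485, -0.0, 0.0]
contact_force: [-1.0, 0.8, 3.2]
opening: 0.112
finger_force: 30.0
```

>>> play_rows(
  translation=[
    [0,0,0],
    [0,0,0],
    [0,0,0],
    [0,0,-0.04],
    [0,0,-0.05],
    [0,0,-0.05],
    [0.035,-0.024,0],
    [0.035,-0.024,0],
    [0.035,-0.024,0],
    [0.035,-0.024,0],
    [0.035,-0.024,0],
    [0.035,-0.024,0],
  ],
  delta_rot=[
    [0,0,0],
    [0,0,0],
    [0,0,0],
    [0,0,0],
    [0,0,0],
    [0,0,0],
    [0,0,0],
    [0,0,0],
    [0,0,0],
    [0,0,0],
    [0,0,0],
    [0,0,0],
  ],
  grip=[0.2,0.2,0.2,0.2,0.2,0.2,0.2,0.2,0.2,0.2,0.2,0.2],
)

```text
clock: 10.98
tool_pos: [0.4533, 0.1216, 0.2325]
eef_rot: [0.875, 0.484, -0.0, 0.0]
contact_force: [0.8, -0.4, -0.8]
opening: 0.597
finger_force: 0.0
```

```bash
python3 - <<'E'
from h import *
s,p,y,M=state();print(s["clock"],p.round(4),round(y,2),s["opening"])
t=[r.snapshot("top") for _ in range(6)]
im=np.mean(t,0).astype(np.uint8)
cv2.imwrite("pics/g1.png",cv2.resize(im[115:225,258:384],None,fx=6,fy=5.4,interpolation=cv2.INTER_CUBIC)[:600]);np.save("g.npy",im)
for k in["slicing_plate","coarse_plate","fine_plate"]*3:
    r.snapshot("top")
    for d in r.silhouettes("top",k)[:3]:
        m=d["pixels"].astype(np.uint8);ct,_=cv2.findContours(m,0,2);q=max(ct,key=cv2.contourArea);x=cv2.minAreaRect(q)
        b=cv2.boxPoints(x);w=atz("top",b,.025);c=w.mean(0)
        e=[w[(i+1)%4]-w[i] for i in range(4)];l=max(e,key=lambda v:np.linalg.norm(v))
        cm=atz("top",[[m.nonzero()[1].mean(),m.nonzero()[0].mean()]],.026)[0]
        print(k,round(d["confidence"],2),c.round(4),cm.round(4),"yaw",np.degrees(np.arctan2(l[1],l[0])).round(1),np.linalg.norm(l).round(3))
print(r.get_state()["clock"])
E
```

```text
10.975 [0.4533 0.1216 0.2325] -32.05 0.597155514085494
slicing_plate 0.9 [ 0.5192 -0.1676  0.025 ] [ 0.5188 -0.1673  0.026 ] yaw -32.5 0.136
slicing_plate 0.21 [ 0.6107 -0.075   0.025 ] [ 0.6098 -0.0752  0.026 ] yaw -136.9 0.067
coarse_plate 0.88 [ 0.187  -0.3468  0.025 ] [ 0.1873 -0.3455  0.026 ] yaw -113.4 0.136
coarse_plate 0.71 [ 0.4567 -0.2605  0.025 ] [ 0.4558 -0.2597  0.026 ] yaw 148.8 0.134
coarse_plate 0.41 [0.6146 0.2061 0.025 ] [0.6136 0.2072 0.026 ] yaw 25.5 0.073
fine_plate 0.61 [ 0.4126 -0.3396  0.025 ] [ 0.4129 -0.3402  0.026 ] yaw 146.3 0.136
slicing_plate 0.82 [ 0.5187 -0.1673  0.025 ] [ 0.5175 -0.1667  0.026 ] yaw -32.5 0.135
coarse_plate 0.84 [ 0.1869 -0.3473  0.025 ] [ 0.1868 -0.3456  0.026 ] yaw -114.8 0.136
coarse_plate 0.71 [ 0.4575 -0.261   0.025 ] [ 0.457  -0.2603  0.026 ] yaw 148.6 0.136
fine_plate 0.61 [ 0.4128 -0.3402  0.025 ] [ 0.4123 -0.3408  0.026 ] yaw 145.9 0.134
slicing_plate 0.8 [ 0.5184 -0.1668  0.025 ] [ 0.5171 -0.1662  0.026 ] yaw -31.8 0.135
slicing_plate 0.32 [ 0.4571 -0.2608  0.025 ] [ 0.4566 -0.2604  0.026 ] yaw 148.4 0.132
coarse_plate 0.79 [ 0.1863 -0.3468  0.025 ] [ 0.187  -0.3464  0.026 ] yaw -115.5 0.131
coarse_plate 0.62 [ 0.4571 -0.2601  0.025 ] [ 0.4561 -0.2596  0.026 ] yaw 148.4 0.134
fine_plate 0.76 [ 0.4135 -0.3399  0.025 ] [ 0.4132 -0.3411  0.026 ] yaw 145.9 0.137
12.175
```

View pics/g1.png

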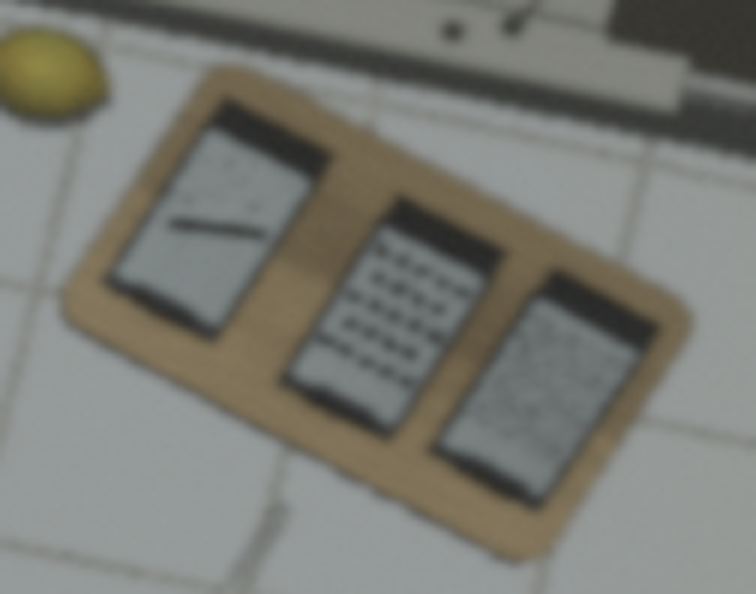

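The top view shows the slicing plate lying flat in the left third, at about (215,220) in the crop, with the coarse and fine plates undisturbed. Its known grip gives a vision-to-robot offset, which I apply to the coarse tab.

```bash
python3 - <<'E'
from h import *
rows([((.4017,-.2280,.19),-31.3,8),((.4017,-.228,.13),-31.3,2)])
E
```

```text
10 {"translation":[[-0.0403,0.0176,0.0053],[-0.0404,0.0175,0.0053],[-0.0404,0.0175,0.0053],[-0.0404,0.0174,0.0053],[-0.0405,0.0173,0.0053],[-0.0405,0.0173,0.0053],[-0.0405,0.0172,0.0053],[-0.0406,0.0171,0.0054],[0.0,0.0,0.03],[0.0,0.0,0.03]],"delta_rot":[[0,0,-0.1],[0,0,-0.1],[0,0,-0.1],[0,0,-0.1],[0,0,-0.1],[0,0,-0.1],[0,0,-0.1],[0,0,-0.0],[0,0,-0.0],[0,0,-0.0]]} [ 0.4017 -0.228   0.13  ] -31.340494111396744
```

>>> play_rows(
  translation=[
    [-0.0403,0.0176,0.0053],
    [-0.0404,0.0175,0.0053],
    [-0.0404,0.0175,0.0053],
    [-0.0404,0.0174,0.0053],
    [-0.0405,0.0173,0.0053],
    [-0.0405,0.0173,0.0053],
    [-0.0405,0.0172,0.0053],
    [-0.0406,0.0171,0.0054],
    [0,0,0.03],
    [0,0,0.03],
    [0,0,0],
    [0,0,0],
  ],
  delta_rot=[
    [0,0,-0.1],
    [0,0,-0.1],
    [0,0,-0.1],
    [0,0,-0.1],
    [0,0,-0.1],
    [0,0,-0.1],
    [0,0,-0.1],
    [0,0,0],
    [0,0,0],
    [0,0,0],
    [0,0,0],
    [0,0,0],
  ],
  grip=[-0.2,-0.2,-0.2,-0.2,-0.2,-0.2,-0.2,-0.2,-0.2,-0.2,-0.2,-0.2],
)

```text
clock: 13.68
tool_pos: [0.402, -0.2279, 0.1306]
eef_rot: [0.872, 0.49, 0.0, 0.0]
contact_force: [0.8, -0.2, -0.2]
opening: 0.404
finger_force: 0.0
```

>>> play_rows(
  translation=[
    [0,0,0.018],
    [0,0,0.013],
    [0,0,0.004],
    [0,0,0],
    [0,0,0],
    [0,0,0],
    [0,0,0],
    [0,0,0],
    [0,0,0],
  ],
  delta_rot=[
    [0,0,0],
    [0,0,0],
    [0,0,0],
    [0,0,0],
    [0,0,0],
    [0,0,0],
    [0,0,0],
    [0,0,0],
    [0,0,0],
  ],
  grip=[-0.2,-0.2,-0.2,-0.2,-1,-1,-1,-1,-1],
  squeeze=35,
)

```text
clock: 14.8
tool_pos: [0.4017, -0.2281, 0.0953]
eef_rot: [0.872, 0.49, 0.0, 0.0]
contact_force: [-0.0, -0.3, 4.8]
opening: 0.109
finger_force: 35.0
```

```bash
python3 - <<'E'
from h import *
_,p,y,_=state()
rows([((p[0],p[1],.235),y,3),((.4026,.0885,.235),28.5,9),((.4026,.0885,.155),28.5,3)])
E
```

```text
15 {"translation":[[0.0,0.0,-0.0466],[0.0,0.0,-0.0466],[0.0,0.0,-0.0465],[0.0301,-0.0182,-0.0],[0.032,-0.0146,-0.0],[0.0335,-0.0108,-0.0],[0.0345,-0.0069,-0.0],[0.0351,-0.0028,-0.0],[0.0351,0.0012,-0.0],[0.0348,0.0053,-0.0],[0.0339,0.0093,-0.0],[0.0326,0.0132,-0.0],[0.0,-0.0,0.0267],[0.0,-0.0,0.0266],[0.0,-0.0,0.0267]],"delta_rot":[[0,0,-0.0],[0,0,-0.0],[0,0,-0.0],[0,0,-6.6],[0,0,-6.7],[0,0,-6.6],[0,0,-6.7],[0,0,-6.6],[0,0,-6.7],[0,0,-6.6],[0,0,-6.7],[0,0,-6.6],[0,0,-0.0],[0,0,-0.0],[0,0,-0.0]]} [0.4026 0.0885 0.155 ] 28.454789400738854
```

>>> play_rows(
  translation=[
    [0,0,-0.0466],
    [0,0,-0.0466],
    [0,0,-0.0465],
    [0.0301,-0.0182,0],
    [0.032,-0.0146,0],
    [0.0335,-0.0108,0],
    [0.0345,-0.0069,0],
    [0.0351,-0.0028,0],
    [0.0351,0.0012,0],
    [0.0348,0.0053,0],
    [0.0339,0.0093,0],
    [0.0326,0.0132,0],
    [0,0,0.0267],
    [0,0,0.0266],
    [0,0,0.0267],
    [0,0,0],
  ],
  delta_rot=[
    [0,0,0],
    [0,0,0],
    [0,0,0],
    [0,0,-6.6],
    [0,0,-6.7],
    [0,0,-6.6],
    [0,0,-6.7],
    [0,0,-6.6],
    [0,0,-6.7],
    [0,0,-6.6],
    [0,0,-6.7],
    [0,0,-6.6],
    [0,0,0],
    [0,0,0],
    [0,0,0],
    [0,0,0],
  ],
  grip=[-1,-1,-1,-1,-1,-1,-1,-1,-1,-1,-1,-1,-1,-1,-1,-1],
)

```text
clock: 16.8
tool_pos: [0.4017, 0.0883, 0.1535]
eef_rot: [0.511, 0.86, -0.002, -0.001]
contact_force: [-0.1, 1.1, -1.0]
opening: 0.11
finger_force: 35.0
```

```bash
python3 - <<'E'
from h import *
s,p,y,M=state();print(s["clock"],p.round(4),round(y,2),M[:,2].round(4),np.round(s["contact_force"],1),np.round(s["moment"],2),s["opening"],np.round(s["q"],2))
sd=r.snapshot("side");t=r.snapshot("top")
a=cv2.resize(sd[130:230,120:250],None,fx=3.2,fy=3.2,interpolation=cv2.INTER_CUBIC);b=cv2.resize(t[100:200,150:270],None,fx=3.2,fy=3.2,interpolation=cv2.INTER_CUBIC)
cv2.imwrite("pics/i1.png",np.hstack([a,b])[:,:800])
E
```

```text
16.8 [0.4017 0.0883 0.1535] 28.54 [-0.0031 -0.0028 -1.    ] [-0.1  1.1 -1. ] [-0.01 -0.04  0.07] 0.10956603713223548 [-0.19  0.75 -0.23  2.31  1.01  0.18 -0.87]
```

View pics/i1.png

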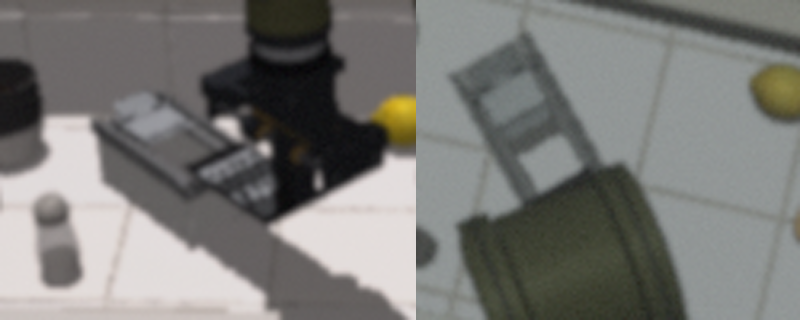

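Side and top views show the coarse plate lined up with the rails. Its black leading edge is just inside the mouth, about (235,160) in the left crop. I lower it and slide it in.

>>> play_rows(
  translation=[
    [0,0,0.01],
    [0,0,0.007],
    [0,0,0],
    [0,0.008,0],
    [0,0.01,0],
    [0,0.01,0],
    [0,0,0],
  ],
  delta_rot=[
    [0,0,0],
    [0,0,0],
    [0,0,0],
    [0,0,0],
    [0,0,0],
    [0,0,0],
    [0,0,0],
  ],
  grip=[-1,-1,-1,-1,-1,-1,-1],
)

```text
clock: 17.77
tool_pos: [0.4281, 0.1021, 0.1386]
eef_rot: [0.512, 0.859, 0.001, 0.0]
contact_force: [-0.4, 0.0, 0.0]
opening: 0.11
finger_force: 35.0
```

>>> play_rows(
  translation=[
    [0,0,0.0035],
    [0,0,0],
    [0,0.008,0],
    [0,0.008,0],
    [0,0.008,0],
    [0,0,0],
  ],
  delta_rot=[
    [0,0,0],
    [0,0,0],
    [0,0,0],
    [0,0,0],
    [0,0,0],
    [0,0,0],
  ],
  grip=[-1,-1,-1,-1,-1,-1],
)

```text
clock: 18.52
tool_pos: [0.448, 0.1131, 0.1347]
eef_rot: [0.512, 0.859, -0.0, 0.0]
contact_force: [-1.9, -2.0, 8.4]
opening: 0.105
finger_force: 35.3
```

>>> play_rows(
  translation=[
    [0,0.006,-0.001],
    [0,0.006,0],
    [0,0.006,0],
    [0,0.006,0],
    [0,0.006,0],
    [0,0.006,0],
    [0,0,0],
  ],
  delta_rot=[
    [0,0,0],
    [0,0,0],
    [0,0,0],
    [0,0,0],
    [0,0,0],
    [0,0,0],
    [0,0,0],
  ],
  grip=[-1,-1,-1,-1,-1,-1,-1],
  squeeze=50,
)

```text
clock: 19.4
tool_pos: [0.4762, 0.1283, 0.1356]
eef_rot: [0.511, 0.859, -0.004, -0.001]
contact_force: [-10.3, -4.9, 19.2]
opening: 0.109
finger_force: 50.1
```

>>> play_rows(
  translation=[
    [0,0.004,-0.001],
    [0,0.004,-0.0005],
    [0,0.004,0],
    [0,0.004,0],
    [0,0,0],
  ],
  delta_rot=[
    [0,0,0],
    [0,0,0],
    [0,0,0],
    [0,0,0],
    [0,0,0],
  ],
  grip=[-1,-1,-1,-1,-1],
)

```text
clock: 20.02
tool_pos: [0.4927, 0.1371, 0.1362]
eef_rot: [0.512, 0.859, -0.002, -0.001]
contact_force: [-2.3, -1.2, -0.8]
opening: 0.11
finger_force: 50.0
```

>>> play_rows(
  translation=[
    [0,0.003,0],
    [0,0.003,0],
    [0,0,0],
  ],
  delta_rot=[
    [0,0,0],
    [0,0,0],
    [0,0,0],
  ],
  grip=[-1,-1,-1],
)

```text
clock: 20.4
tool_pos: [0.4968, 0.1394, 0.1359]
eef_rot: [0.512, 0.859, -0.003, -0.001]
contact_force: [-6.3, -4.0, 2.6]
opening: 0.111
finger_force: 50.0
```

>>> play_rows(
  translation=[
    [0,0.003,0],
    [0,0.003,0],
    [0,0,0],
  ],
  delta_rot=[
    [0,0,0],
    [0,0,0],
    [0,0,0],
  ],
  grip=[-1,-1,-1],
)

```text
clock: 20.78
tool_pos: [0.4974, 0.1397, 0.1357]
eef_rot: [0.511, 0.859, -0.008, -0.003]
contact_force: [-18.5, -7.6, 11.6]
opening: 0.106
finger_force: 50.3
```

It's against the stop: 20 N and only 0.7 mm of travel. I relax the push, open, lift off and look.

>>> play_rows(
  translation=[
    [0,-0.004,0],
    [0,-0.003,0],
    [0,0,0],
  ],
  delta_rot=[
    [0,0,0],
    [0,0,0],
    [0,0,0],
  ],
  grip=[-1,-1,-1],
)

```text
clock: 21.15
tool_pos: [0.4967, 0.1394, 0.1361]
eef_rot: [0.512, 0.859, -0.002, -0.001]
contact_force: [-5.9, -3.2, 0.1]
opening: 0.109
finger_force: 50.0
```

>>> play_rows(
  translation=[
    [0,-0.001,0],
    [0,0,0],
    [0,0,0],
    [0,0,-0.02],
    [0,0,-0.05],
    [0,0,-0.06],
    [-0.032,-0.024,0],
    [-0.032,-0.024,0],
    [-0.032,-0.024,0],
    [-0.032,-0.024,0],
    [-0.032,-0.024,0],
    [0,0,0],
  ],
  delta_rot=[
    [0,0,0],
    [0,0,0],
    [0,0,0],
    [0,0,0],
    [0,0,0],
    [0,0,0],
    [0,0,0],
    [0,0,0],
    [0,0,0],
    [0,0,0],
    [0,0,0],
    [0,0,0],
  ],
  grip=[0,0,0,0,0,0,0,0,0,0,0,0],
)

```text
clock: 22.65
tool_pos: [0.4678, -0.0613, 0.2665]
eef_rot: [0.514, 0.858, -0.001, 0.0]
contact_force: [-0.3, 0.2, 0.4]
opening: 0.5
finger_force: 0.0
```

```bash
python3 - <<'E'
from h import *
s,p,y,M=state();print(s["clock"],p.round(4),np.round(s["contact_force"],1),s["opening"])
sd=r.snapshot("side");t=r.snapshot("top")
z=lambda i,x,y,w,h:cv2.resize(i[y:y+h,x:x+w],None,fx=5,fy=5,interpolation=cv2.INTER_CUBIC)
cv2.imwrite("pics/j1.png",np.hstack([z(sd,135,145,80,80),z(t,150,105,80,80)]))
for n in C:
  for k in["coarse_tab","slicing_plate","bar_clip","lemon","salt_shaker","fine_plate"]:
    for d in r.look_for(n,k)[:2]: print(n,k,np.round(d["point"],3),round(d["confidence"],2))
E
```

```text
22.65 [ 0.4678 -0.0613  0.2665] [-0.3  0.2  0.4] 0.5004782607212527
side coarse_tab [0.533 0.163 0.066] 0.8
side coarse_tab [ 0.184 -0.344  0.004] 0.57
side bar_clip [0.608 0.2   0.073] 0.55
side bar_clip [0.449 0.312 0.05 ] 0.2
side lemon [ 0.59  -0.072  0.039] 0.73
side lemon [0.535 0.159 0.067] 0.7
side fine_plate [ 0.408 -0.335  0.023] 0.77
top coarse_tab [0.536 0.163 0.064] 0.63
top slicing_plate [ 0.423 -0.346  0.027] 0.74
top slicing_plate [ 0.552 -0.187  0.027] 0.7
top bar_clip [0.605 0.199 0.076] 0.94
top lemon [ 0.624 -0.07   0.043] 0.61
top salt_shaker [0.461 0.304 0.075] 0.76
top salt_shaker [0.604 0.2   0.075] 0.69
top fine_plate [ 0.425 -0.347  0.029] 0.62
```

View pics/j1.png

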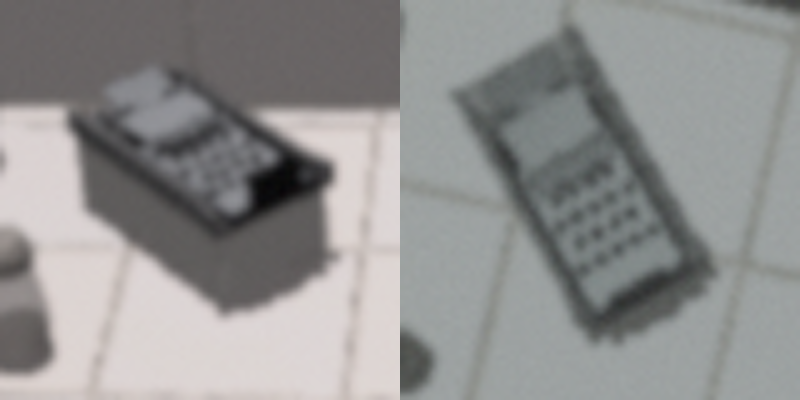

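Both views show the coarse plate under the clip with its tab at the mouth, where the slicing plate's tab was: about (280,185) in the left crop and (645,295) in the right. I hand it in.

```bash
python3 -c "
from plant import r
print(r.finish_job())"
```

```text
the job is handed in; nothing more can be done
None
```

The job is handed in at about 23 s of the 54 s: the slicing plate is flat on the left third of the board, and the coarse plate is pushed to the end stop and looks seated under the clip; I never touched the fine plate, salt shaker or lemon.

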